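Swap the wrong screwdriver in a tool kit

ROBOT

A 6-joint arm with a two-finger parallel gripper is mounted at the origin on a cart in front of the work surface, level with it; the furniture and walls round the work are solid. World frame = base frame: x ahead of the robot, y to its left, z up, the work surface at z = 0. Lengths are in m, angles in rad, forces in N, time in s.
With the tool pointing down it reaches from about 0.25 to 0.775 m from the base axis. Payload 4 kg.
Tool frame: the origin (TCP) lies at the centre of the arm's flange, where the gripper is bolted on; the fingertips stand 199 mm ahead of it and the grasp point (between the pads) lies 180 mm ahead of it (robot.tcp_to_tips is the distance from the TCP to the fingertips, in m); z points along the fingers, y is the line along which they close (so a half turn about z gives the same grasp; the last joint's range is limited). The gripper opens to 94 mm and grips with 3 to 60 N. Pads are 16 mm wide; open, the fingers measure 119 mm over their backs; the gripper's body (75 mm by 177 mm) begins 78 mm behind the grasp point.
Start: joints at [1.065, 0.087, 1.371, -0, 1.684, -0.103], TCP at [0.216, 0.506, 0.405] pointing down, gripper open.
Joint ranges: [-3.1, 3.1], [-0.76, 2.03], [0.27, 2.55], [-1.08, 4.22], [0.17, 2.65], [-2.57, 2.57]. Speed limits (rad/s): [2.79, 2.79, 3.14, 3.14, 3.14, 3.14].

INTERFACE

Orientations are given as [roll, pitch, yaw] about the fixed x, y, z axes, in that order (R = Rz(yaw) Ry(pitch) Rx(roll)).
In Python, from bench import telemetry, snapshot, ticket, robot gives the robot as it stands.
- The arm moves only by the tool apply_moves, never from a script. Its argument "moves" is a list that holds one entry, the list of rows, each a list of 5 numbers: the shift along the tool's x, y, z in units of 50 mm (1.0 is 50 mm), then the turn about the tool's z in units of 10 degrees (1.0 is 10 degrees), then the closure, from 0 (fully open) to 1 (shut). A call has 1 to 10 rows; each row is the pose to reach, as a shift and turn from the pose commanded when the call began, along the tool's axes at that moment; what a row does not reach only later rows make up. A row lasts 1/8 s, in which the tool goes at most 62.5 mm and 10.7 degrees, less where a joint would pass 70% of its speed; a pose out of reach is approached as far as the arm can. A call with a gripper value outside its range is refused whole. The fingers move at their own pace and stop on an object; the grip force is fixed at half the most. Time passes only in rows, so rows that repeat a pose let the fingers close. It gives the time, the measured TCP pose, the force, the opening and the grip force at its end, in the units of the state.
- telemetry.get_obs(): the state, without advancing time (a new reading comes with each control period).
- snapshot(name): name is "side" or "top"; returns a dict with "image" (400x640x3 uint8, red, green, blue), "fovy" (degrees; the focal length in pixels is half the picture's height over the tangent of half this angle, whatever the lens; pixels are square), "cx", "cy" (the principal point, pixels), "R" (3x3) and "t" (3): a world point X has camera coordinates R X + t. Camera axes: x right, y down, z forward; pixel columns grow to the right and rows downward; lengths in m; the calibration is good to about 2 mm. A picture is of the moment at which its call begins. There is no depth.
- ticket.close_job(): hands the job in; it is judged then, once.
The state is a dict: "time": time; "joint_positions": joint angles; "qvel": joint speeds; "joint_torque": joint torques, N m; "tool_pos": TCP position; "ee_rot": TCP orientation; "wrist_force": force on the tool from outside, world axes, zero at the start; "wrist_torque": the same for the moment, N m; "width": finger opening in m; "finger_force": force on a finger pad.
Only numpy, scipy, OpenCV 4.12 (cv2) and the standard library are available. Lean on these libraries where they do the work, as an engineer would, in place of code of your own. Each camera call takes 0.05 s, during which the arm holds its last target. There are 200 camera calls.

TASK

The tool kit on the sloping blue stand should hold red-handled side cutters, blue-handled long-nose pliers and the yellow flat screwdriver, but one of its three bays has the red screwdriver instead. First lay the red screwdriver lengthwise in the empty lane of the grey stock tray (the lane with the red liner), then lay the yellow screwdriver from the stock tray in the freed bay of the stand, lying flat down the bay on its handle, blade up the slope and the end of the handle at the front lip. Lay them down rather than drop them, and leave the other tools as they lie.

Things in the scene. Friction and masses are not known exactly. Their poses are not given: they have to be found in the camera images.
- kit_stand: Fixed blue sheet-steel kit stand, 205 deep (x) x 250 wide (y) mm, left or right on the bench. Origin: centre of its footprint on the bench; x to its high back, z up. Its rubber-lined face, 225 mm long, rises to +x at 25 degrees; tools do not slide on it. Ribs 3 mm thick, 7 mm high, at y = -123.5, -40, 40, 123.5 mm part it into three bays with centre lines at y = -82, 0, 82 mm; which bay holds which tool varies.
- face_foot (a point): Foot of the stand's sloping face, at the inner side of its front lip, on the middle bay's centre line; at x = -100, y = 0, z = 50 mm in the stand's frame, axes as the stand's. The lip stands 16 mm out of the face and is 4 mm thick.
- lamp_bar (a point): Middle of the underside of the stand's fixed lamp bar (30 mm in x, 270 mm in y, 20 mm high) at x = -30, z = 334 mm in the stand's frame, over the upper half of the handles. A gripper held upover the upper half of the handles strikes it; held square to the face (tilted 25 degrees) it passes in front. Two 10 mm rods carry the bar: up behind the stand at x = 107, y = -118 and 118 mm, then forward at z = 345 mm.
- stock_tray: Fixed flat grey stock tray, 250 x 250 x 28 mm, open at the top, walls 4 mm, inner floor 16 mm above the bench. Origin: centre of its underside on the bench; x away from the robot, z up. Two dividers along x, at most 12 mm above that floor, part it into three lanes 78 mm wide with centre lines at y = -82, 0, 82 mm: one holds the yellow screwdriver, one a brush, one is empty; which is which varies.
- return_lane (a point): Middle of the top of the flat red liner (236 x 70 x 2 mm, fixed) in the empty lane of the stock tray, 18 mm above the bench; x along the lane, away from the robot, z up.
- red_handle (a point): Red screwdriver (the wrong tool; 181 x 26 x 27 mm, loose, 0.05 to 0.09 kg): middle of its handle, on the axis, 13.5 mm above what it lies on. Handle 98 mm long, ends 49 mm behind this point; blade tip 131 mm ahead. x: from handle to blade; z: its upper side. Starts in a bay of the stand, blade up the slope, handle end within 10 mm of the lip.
- yellow_handle (a point): Yellow screwdriver (the correct tool; 206 x 26 x 27 mm, loose, 0.05 to 0.1 kg): middle of its handle, on the axis, 13.5 mm above what it lies on. Handle 98 mm long, ends 49 mm behind this point; blade tip 157 mm ahead. x: from handle to blade; z: its upper side. Starts in a lane of the stock tray, handle toward the robot.
- cutters_mid (a point): Middle of the red-handled side cutters (147 x 53 x 12 mm, loose), half-way up; lie in a bay of the stand, handles down the slope. To be left alone.
- long_nose_mid (a point): Middle of the blue-handled long-nose pliers (172 x 53 x 12 mm, loose), half-way up; lie in a bay of the stand, handles down the slope. To be left alone.
- brush_mid (a point): Middle of a flat brush with a wooden handle (200 x 24 x 13 mm, loose), half-way up; lies lengthwise in a lane of the stock tray. To be left alone.

How it is judged:
By the outcome, as a careful person would: the job done as asked, in the order asked, and still so for the second after the job is handed in, with the robot touching nothing.
It also fails if it takes over 62 s, if anything falls off the work surface, if the arm or the gripper's body presses on something with over 40 N, if the wrist force passes 120 N, or if a joint passes its speed limit or range.

## Working session

There is one attempt and no reset: what is moved stays moved. The work goes in short steps, Python scripts to look and compute and a tool call to move; the robot and the scene stay as the last step left them, time stands still between calls to the robot, and variables do not carry over. Pictures are saved under pics/ and viewed, at most 10 in all, crops included, and the job is handed in when it is done.

Besides the shell and the picture viewer there is one more tool, called after ">>>" by a JSON object that holds its "fn" and its "kwargs", one argument or row to a line. apply_moves: Moves the arm, as the interface text tells. Its arguments: {"type":"object","properties":{"moves":{"type":"array","items":{"type":"array","items":{"type":"array","items":{"type":"number"}}}}},"required":["moves"]}

```bash
mkdir -p pics; python3 - <<'E'
from bench import telemetry, snapshot, ticket, robot
import cv2
for n in("side","top"):
    s=snapshot(n); cv2.imwrite(f"pics/{n}0.png",s["image"][:,:,::-1]); print(n,s["fovy"],s["cx"],s["cy"],s["R"],s["t"])
o=telemetry.get_obs(); print(o)
print([a for a in dir(robot) if a[0]!='_'])
E
```

```text
side 49.68874788744511 333.8435550296874 200.61417580671176 [[ 0.8180307  -0.57512033  0.00789821]
 [-0.26555208 -0.38982134 -0.88177175]
 [ 0.51020374  0.71921898 -0.47161022]] [-0.42819322  0.33574696  0.9546096 ]
top 45.950760746289305 319.64002327769805 200.74061319875457 [[-0.02783317 -0.99775705  0.06087835]
 [-0.99243579  0.0202973  -0.12107526]
 [ 0.11956803 -0.06378777 -0.99077475]] [-7.38315502e-04  5.72341085e-01  1.26235340e+00]
{'time': 0.1, 'joint_positions': array([ 1.06488126e+00,  8.78401119e-02,  1.37205656e+00, -1.99842975e-05,
        1.68357339e+00, -1.03106405e-01]), 'qvel': array([-0.00036671, -0.00248909, -0.00243845, -0.00188774,  0.00010972,
        0.00021528]), 'joint_torque': array([ 2.19104761e-03, -3.41252196e+01, -3.03301048e+01,  7.19424477e-02,
        3.04653263e-02, -1.05971997e-04]), 'tool_pos': array([0.21556358, 0.5058876 , 0.40366687]), 'ee_rot': array([-3.13972317e+00, -1.73473693e-04,  2.73878160e+00]), 'wrist_force': array([-0.49408951, -0.59839425, -0.45274396]), 'wrist_torque': array([-0.03058418, -0.01808774,  0.04137096]), 'finger_force': 0.0, 'width': 0.0937419659051197}
['IKError', 'tcp_to_tips']
```

View pics/side0.png

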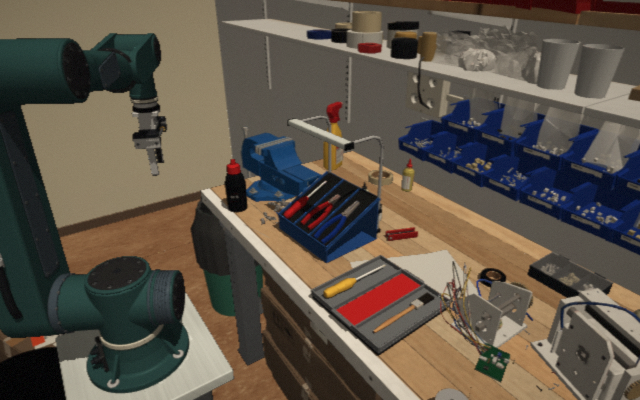

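View pics/top0.png

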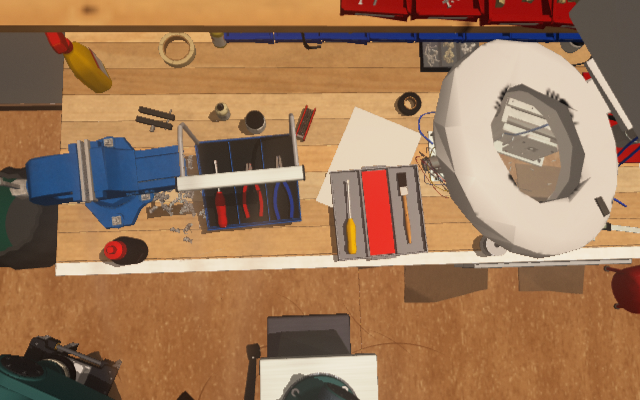

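The side view shows the stand around (330,215) and the tray around (378,300). The red screwdriver is in the stand's left bay, at about (292,208) side and (221,205) top. Yellow is in the tray's left lane, with its handle at top (350,235), and the red liner lies in the middle lane. I'll enlarge next.

```bash
python3 - <<'E'
import cv2
import numpy as np
t=cv2.imread("pics/top0.png");s=cv2.imread("pics/side0.png")
cv2.imwrite("pics/c1.png",cv2.resize(t[110:270,170:435],(795,480),interpolation=2))
cv2.imwrite("pics/c2.png",cv2.resize(s[110:270,240:400],(600,600),interpolation=2))
E
```

```text
(no output)
```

View pics/c1.png

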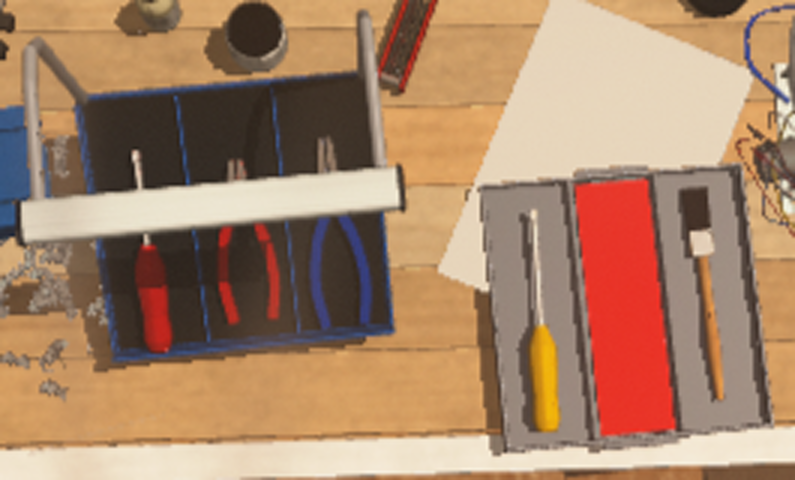

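View pics/c2.png

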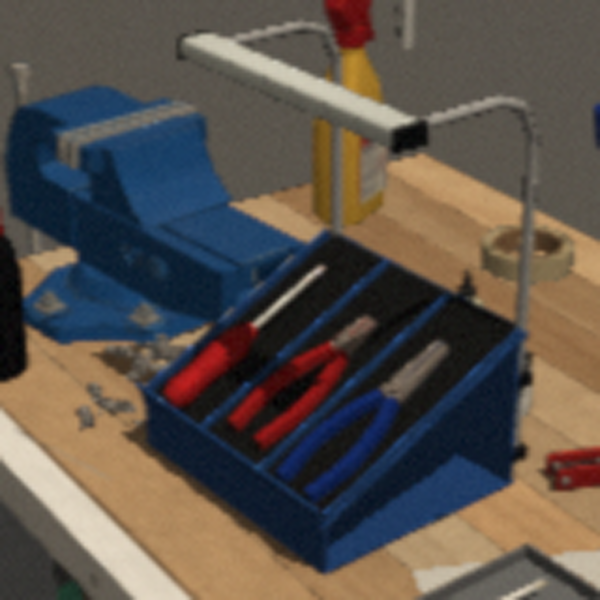

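The crops show the stand's lip corners at c1 (116,361) and (395,334), and at c2 (148,390) and (325,517). The liner corners are at c1 (575,182), (648,178), (677,430) and (599,437), and both screwdrivers are clearly visible.

```bash
cat >h.py <<'E'
import numpy as np,cv2
from bench import telemetry,snapshot
def ray(s,px):
    f=200/np.tan(np.radians(s["fovy"])/2)
    d=np.array([(px[0]-s["cx"])/f,(px[1]-s["cy"])/f,1.]); R=np.array(s["R"]);t=np.array(s["t"])
    return -R.T@t, R.T@d
def onz(s,px,z):
    c,d=ray(s,px); return c+d*(z-c[2])/d[2]
def tri(s1,p1,s2,p2):
    a,d=ray(s1,p1);b,e=ray(s2,p2)
    k=np.linalg.lstsq(np.c_[d,-e],b-a,rcond=None)[0]; P,Q=a+k[0]*d,b+k[1]*e
    return (P+Q)/2,np.linalg.norm(P-Q)
T=lambda p:(p[0]/3+170-.33,p[1]/3+110-.33)
S=lambda p:(p[0]/3.75+240-.37,p[1]/3.75+110-.37)
E
python3 - <<'E'
from h import *
np.set_printoptions(precision=4,suppress=True)
t=snapshot("top");s=snapshot("side")
for n,p,q in [("lipL",(116,361),(148,390)),("lipR",(395,334),(325,517)),("backL",(80,103),(333,232)),("backR",(362,72),(523,330)),
 ("redend",(160,351),(166,402)),("redtip",(136,152),(322,268))]:
    print(n,*tri(t,T(p),s,S(q)))
print("lip z.063",onz(t,T((116,361)),.063),onz(t,T((395,334)),.063))
print("bar ends low front",tri(t,T((25,243)),s,S((185,55))),tri(t,T((404,208)),s,S((395,150))))
L=[onz(t,T(p),.018) for p in [(575,182),(648,178),(677,430),(599,437)]]
print("liner",L,np.mean(L,0)); L=np.array(L)
print("dims",np.linalg.norm(L-np.roll(L,-1,0),axis=1),"yaw",np.degrees(np.arctan2(*( (L[0]+L[1]-L[2]-L[3])[[1,0]]))))
img=t["image"];hsv=cv2.cvtColor(img,cv2.COLOR_RGB2HSV)
def mask(lo,hi,box):
    m=np.zeros(img.shape[:2],np.uint8);x0,y0,x1,y1=box
    m[y0:y1,x0:x1]=cv2.inRange(hsv,lo,hi)[y0:y1,x0:x1];return m
m=mask((20,120,90),(32,255,255),(335,190,365,260))
print("yellow",cv2.minAreaRect(cv2.findNonZero(m)))
p=cv2.boxPoints(cv2.minAreaRect(cv2.findNonZero(m)));print(p,[onz(t,a,.0295) for a in p])
print("ytip",onz(t,T((533,210)),.0295))
m=mask((20,110,80),(32,255,255),(335,190,365,260));
c=np.argwhere(m)[:,::-1].mean(0);print("y c",onz(t,c,.0295))
E
```

```text
lipL [0.5012 0.2817 0.0578] 0.00825271632250787
lipR [0.5183 0.036  0.0586] 0.006285310033416145
backL [0.7085 0.2979 0.1473] 0.0009656997924483957
backR [0.7332 0.0625 0.1425] 0.00010709702521059634
redend [0.5043 0.245  0.0628] 0.001894102265415061
redtip [0.667  0.2532 0.1403] 0.00041740414245838587
lip z.063 [0.4972 0.2828 0.063 ] [0.5153 0.0377 0.063 ]
bar ends low front (array([0.5632, 0.297 , 0.3394]), np.float64(0.0019889824445511062)) (array([0.5817, 0.0364, 0.3392]), np.float64(0.0012486907389179696))
liner [array([ 0.6582, -0.136 ,  0.018 ]), array([ 0.6609, -0.2056,  0.018 ]), array([ 0.4238, -0.222 ,  0.018 ]), array([ 0.4194, -0.149 ,  0.018 ])] [ 0.5406 -0.1782  0.018 ]
dims [0.0697 0.2377 0.0731 0.2392] yaw 3.545884311731553
yellow ((352.2931213378906, 235.0172576904297), (34.29778289794922, 5.8962297439575195), 85.2363510131836)
[[347.9311 218.1724]
 [353.8069 217.6828]
 [356.6552 251.8621]
 [350.7793 252.3517]] [array([ 0.5228, -0.0918,  0.0295]), array([ 0.5238, -0.1081,  0.0295]), array([ 0.4298, -0.1125,  0.0295]), array([ 0.4289, -0.0963,  0.0295])]
ytip [ 0.6303 -0.0939  0.0295]
y c [ 0.4733 -0.1018  0.0295]
```

```bash
cat >>h.py <<'E'
O=np.array([.6166,.169]);A=np.radians(4.1)
def st(x,y): return O+np.array([[np.cos(A),-np.sin(A)],[np.sin(A),np.cos(A)]])@[x,y]
def inst(p): return np.array([[np.cos(A),np.sin(A)],[-np.sin(A),np.cos(A)]])@(np.array(p)[:2]-O)
def units(target,yaw_deg):   # target grasp point in world -> x,y,z,turn units from the present pose
    from scipy.spatial.transform import Rotation as R
    o=telemetry.get_obs();M=R.from_euler("xyz",o["ee_rot"]).as_matrix()
    d=M.T@(np.array(target)-(np.array(o["tool_pos"])+M[:,2]*.18))
    y=np.degrees(o["ee_rot"][2]); return np.round(np.r_[d/.05,-((yaw_deg-y+180)%360-180)/10],2)
def gp():
    from scipy.spatial.transform import Rotation as R
    o=telemetry.get_obs();return np.array(o["tool_pos"])+R.from_euler("xyz",o["ee_rot"]).as_matrix()[:,2]*.18
E
python3 - <<'E'
from h import *
t=snapshot("top")
for c,z in [((157.5,330),.0735),((157,310),.08),((149.5,262),.1)]:
    p=onz(t,T(c),z);print(p,inst(p))
W=[*st(-.165,.083),.20];print(W,units(W,183.3),units([*W[:2],.12],183.3))
E
```

```text
[0.52276007 0.24520122 0.0735    ] [-0.08815158  0.08271552]
[0.53967694 0.24465463 0.08      ] [-0.07131709  0.08096081]
[0.57928972 0.24805946 0.1       ] [-0.03156224  0.08152472]
[np.float64(0.4460879829367813), np.float64(0.23999050666837518), 0.2] [-6.33 -3.08  0.49 -2.64] [-6.33 -3.08  2.09 -2.64]
```

>>> {"fn": "apply_moves", "kwargs": {
  "moves": [
    [[-1.1, -0.5, 0.1, -0.8, 0.5], [-2.2, -1.0, 0.2, -1.6, 0.5], [-3.3, -1.5, 0.3, -2.4, 0.5], [-4.4, -2.1, 0.4, -2.64, 0.5], [-5.4, -2.6, 0.45, -2.64, 0.5], [-6.33, -3.08, 0.5, -2.64, 0.5], [-6.33, -3.08, 1.5, -2.64, 0.5], [-6.33, -3.08, 2.1, -2.64, 0.5], [-6.33, -3.08, 2.1, -2.64, 0.5]]
  ]
}}

```text
time: 1.38
tool_pos: [0.4456, 0.2396, 0.2967]
ee_rot: [-3.14, -0.006, -3.084]
wrist_force: [-0.6, 0.1, 0.0]
width: 0.0471
finger_force: 0.0
```

```bash
python3 - <<'E'
from h import *
s=snapshot("side");cv2.imwrite("pics/s1.png",cv2.resize(s["image"][60:300,130:450,::-1],(800,600),interpolation=2))
o=telemetry.get_obs();print(o["time"],o["width"],o["ee_rot"],gp(),inst(gp()))
print(units([*st(-.088,.0825),.1],183.3),units([*st(-.088,.0825),.083],183.3))
E
```

```text
1.425 0.04692597482047223 [-3.14096600e+00 -2.19446312e-03 -3.08374440e+00] [0.44583054 0.2399776  0.11900924] [-0.1652577   0.08300553]
[-1.55  0.01  0.38  0.  ] [-1.55  0.01  0.72  0.  ]
```

View pics/s1.png

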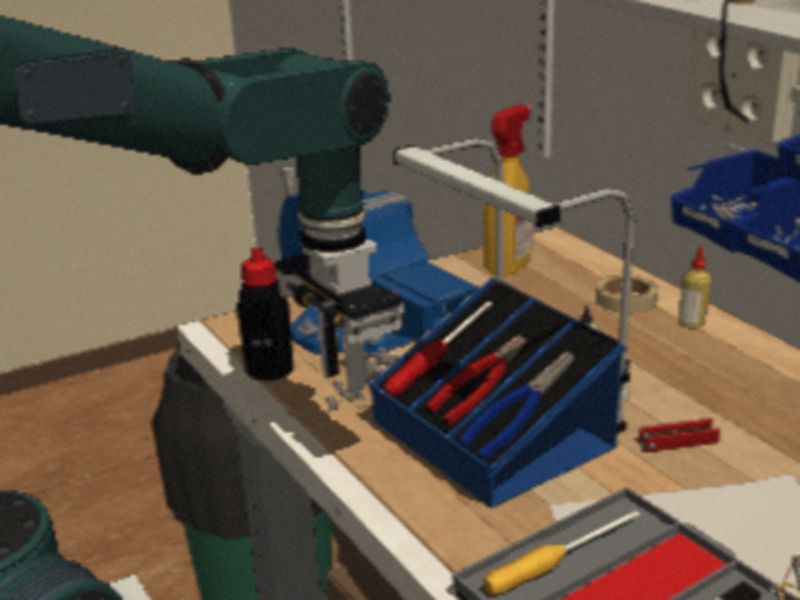

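The wrist cylinder, about 62 px (roughly 70 mm) wide, is clear in front of the bar. The fingers line up with the red handle at (413,367).

>>> {"fn": "apply_moves", "kwargs": {
  "moves": [
    [[-0.5, 0, 0.38, 0, 0.5], [-1.2, 0.01, 0.38, 0, 0.5], [-1.4, 0.01, 0.38, 0, 0.5], [-1.55, 0.01, 0.4, 0, 0.5], [-1.55, 0.01, 0.6, 0, 0.5], [-1.55, 0.01, 0.72, 0, 0.5], [-1.55, 0.01, 0.72, 0, 0.5]]
  ]
}}

```text
time: 2.3
tool_pos: [0.5229, 0.2452, 0.2626]
ee_rot: [-3.141, -0.002, -3.083]
wrist_force: [-1.1, 0.3, -0.3]
width: 0.047
finger_force: 0.0
```

```bash
python3 - <<'E'
from h import *
s=snapshot("side");cv2.imwrite("pics/s2.png",cv2.resize(s["image"][80:260,210:410,::-1],(666,600),interpolation=2))
o=telemetry.get_obs();print(o["time"],o["wrist_force"],gp(),inst(gp()))
E
```

```text
2.35 [-0.24635572  0.41058869 -0.16748955] [0.52292605 0.24515963 0.08316174] [-0.087989    0.08266217]
```

View pics/s2.png

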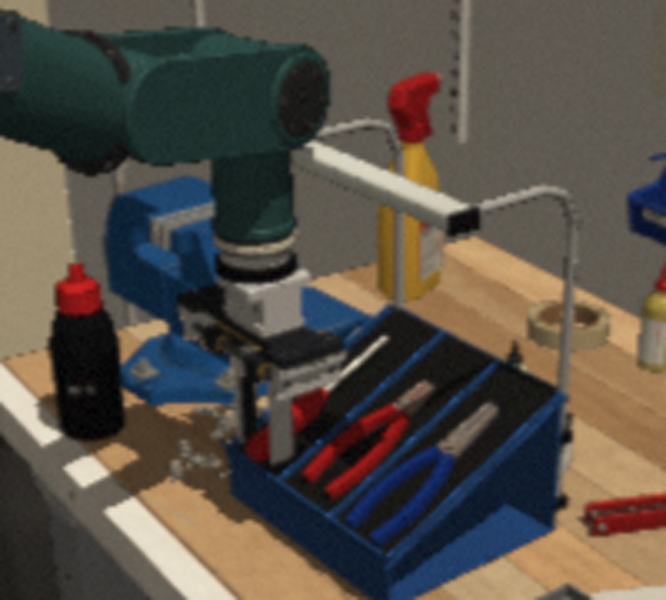

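The fingers straddle the red handle at (270,430), and the wrist is clear of the bar. Closing now, then a small lift.

>>> {"fn": "apply_moves", "kwargs": {
  "moves": [
    [[0, 0, 0, 0, 1], [0, 0, 0, 0, 1], [0, 0, 0, 0, 1], [0, 0, 0, 0, 1], [0, 0, -0.3, 0, 1], [0, 0, -0.7, 0, 1], [0.2, 0, -1.0, 0, 1], [1.0, 0, -1.2, 0, 1], [2.0, 0, -1.3, 0, 1], [2.5, 0, -1.3, 0, 1]]
  ]
}}

```text
time: 3.6
tool_pos: [0.3966, 0.2378, 0.3299]
ee_rot: [3.141, 0.001, -3.083]
wrist_force: [0.1, 0.3, -0.6]
width: 0.0243
finger_force: 30.0
```

```bash
python3 - <<'E'
from h import *
s=snapshot("side");cv2.imwrite("pics/s3.png",cv2.resize(s["image"][80:260,210:410,::-1],(666,600),interpolation=2))
o=telemetry.get_obs();print(o["time"],o["wrist_force"],o["width"],gp(),inst(gp()))
A=np.radians(3.5)
c=np.array([.5406,-.1782]);a=np.array([np.cos(A),np.sin(A)])
g=c-a*.0705   # tool centred in lane: handle end 90.5 behind middle, grasp 20 ahead of it
print(g,units([*g,.14],183),units([*g,.07],183))
E
```

```text
3.65 [-2.44841259  0.2912044  -0.41899744] 0.02454193392921791 [0.39449431 0.23786781 0.14969213] [-0.2166134   0.08457155]
[ 0.4702315  -0.18250392] [-1.01 -8.48  0.19  0.04] [-1.01 -8.48  1.59  0.04]
```

View pics/s3.png

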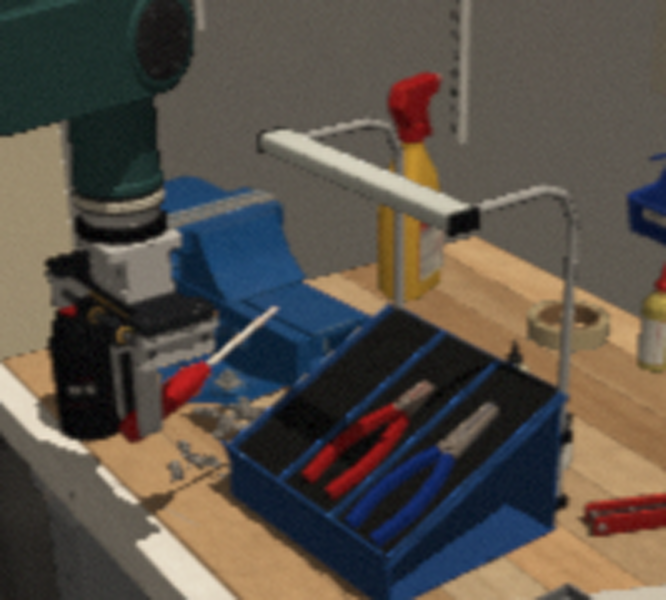

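The red screwdriver is held at its 25° tilt with the blade up, at (200,370). The cutters and pliers have not moved. Carrying it to the lane.

>>> {"fn": "apply_moves", "kwargs": {
  "moves": [
    [[0, -1.1, 0, 0, 1], [0, -2.2, 0, 0, 1], [0, -3.3, 0, 0, 1], [0, -4.4, 0, 0, 1], [-0.3, -5.5, 0, 0, 1], [-0.6, -6.6, 0.1, 0, 1], [-0.9, -7.7, 0.4, 0, 1], [-1.01, -8.48, 0.8, 0.04, 1], [-1.01, -8.48, 1.3, 0.04, 1], [-1.01, -8.48, 1.3, 0.04, 1]]
  ]
}}

```text
time: 4.9
tool_pos: [0.4732, -0.1826, 0.2616]
ee_rot: [3.139, -0.005, -3.092]
wrist_force: [-0.4, -0.6, -0.8]
width: 0.0248
finger_force: 30.0
```

```bash
python3 - <<'E'
from h import *
s=snapshot("side");a=s["image"][210:360,290:460,::-1]
t=snapshot("top");b=t["image"][150:270,310:446,::-1]
cv2.imwrite("pics/s4.png",np.hstack([cv2.resize(a,(400,353),interpolation=2),cv2.resize(b,(400,353),interpolation=2)]))
o=telemetry.get_obs();print(o["time"],o["wrist_force"],o["width"],gp(),o["ee_rot"])
E
```

```text
5.0 [ 0.83270825  0.57012286 -0.39896545] 0.024313225927667197 [ 0.47415742 -0.18227855  0.08440908] [-3.14141933e+00  5.25814680e-04 -3.09030952e+00]
```

View pics/s4.png

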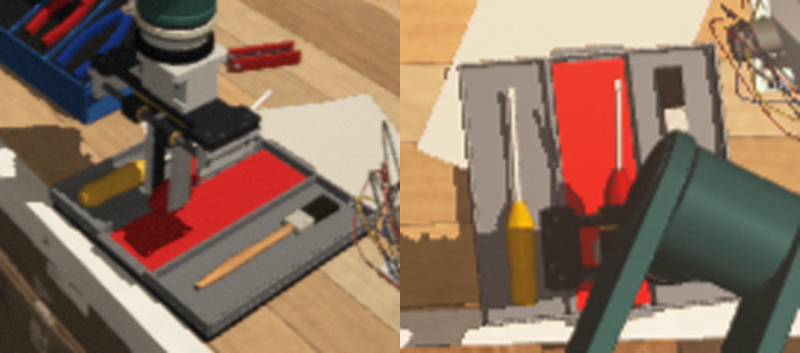

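The tool hangs over the liner, blade away from the robot, with its tip at right panel (617,82), inside the lane. Pressing down gently should swivel it level.

>>> {"fn": "apply_moves", "kwargs": {
  "moves": [
    [[0, 0, 0.4, 0, 1], [0, 0, 0.6, 0, 1], [0, 0, 0.65, 0, 1], [0, 0, 0.69, 0, 1], [0, 0, 0.73, 0, 1]]
  ]
}}

```text
time: 5.62
tool_pos: [0.4742, -0.1824, 0.2278]
ee_rot: [-3.141, 0.001, -3.09]
wrist_force: [1.4, 0.3, -0.6]
width: 0.0246
finger_force: 30.0
```

```bash
python3 - <<'E'
from h import *
s=snapshot("side");a=s["image"][210:360,290:460,::-1]
t=snapshot("top");b=t["image"][150:270,310:446,::-1]
cv2.imwrite("pics/s5.png",np.hstack([cv2.resize(a,(400,353),interpolation=2),cv2.resize(b,(400,353),interpolation=2)]))
o=telemetry.get_obs();print(o["time"],o["wrist_force"],o["wrist_torque"],o["width"],gp(),o["ee_rot"])
E
```

```text
5.725 [-0.32754557  0.84095947 -1.1072348 ] [ 0.02972031  0.08203147 -0.02713423] 0.02470172635917656 [ 0.47402607 -0.18240493  0.04732586] [-3.14150832e+00  2.59775278e-04 -3.09063723e+00]
```

>>> {"fn": "apply_moves", "kwargs": {
  "moves": [
    [[0, 0, 0.05, 0, 1], [0, 0, 0.1, 0, 1], [0, 0, 0.1, 0, 1]]
  ]
}}

```text
time: 6.1
tool_pos: [0.4746, -0.1825, 0.2252]
ee_rot: [-3.141, 0.003, -3.091]
wrist_force: [-1.8, 2.3, 11.8]
width: 0.0249
finger_force: 30.0
```

```bash
cat >look.py <<'E'
from h import *
import sys
s=snapshot("side");a=s["image"][210:360,290:460,::-1]
t=snapshot("top");b=t["image"][150:270,310:446,::-1]
cv2.imwrite(f"pics/{sys.argv[1]}.png",np.hstack([cv2.resize(a,(400,353),interpolation=2),cv2.resize(b,(400,353),interpolation=2)]))
o=telemetry.get_obs();print(o["time"],o["wrist_force"],o["wrist_torque"],o["width"],gp())
# white blade tip in the red lane, top view
h=cv2.cvtColor(t["image"],cv2.COLOR_RGB2HSV);m=cv2.inRange(h,(0,0,130),(180,120,255));m[:,:372]=0;m[:,396:]=0;m[:168]=0;m[225:]=0
q=np.argwhere(m)[:,::-1];print("blade px",q[:3].tolist(),q[-3:].tolist())
for p in (q[0],q[-1]): print([onz(t,p,z).round(4) for z in (.03,.1)])
E
python3 look.py s6
```

```text
6.2 [-2.66278584  2.31714637 11.46941048] [ 0.46239998  0.65026186 -0.06641674] 0.024468917940192347 [ 0.47520775 -0.18266905  0.04525287]
blade px [[372, 168], [373, 168], [374, 168]] [[381, 205], [381, 206], [381, 207]]
[array([ 0.6622, -0.1645,  0.03  ]), array([ 0.6489, -0.1519,  0.1   ])]
[array([ 0.5517, -0.1851,  0.03  ]), array([ 0.5444, -0.1714,  0.1   ])]
```

View pics/s6.png

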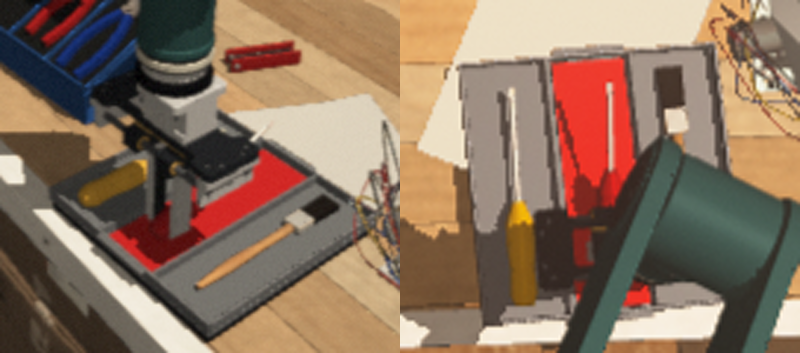

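Contact at 11 N, but the tool is still tilted: the blade tip is at right panel (610,88) and still raised, so the rounded end gives little lever. Dragging forward under this pressure should roll it down.

>>> {"fn": "apply_moves", "kwargs": {
  "moves": [
    [[-0.1, 0, 0.03, 0, 1], [-0.2, 0, 0.03, 0, 1], [-0.3, 0, 0.03, 0, 1], [-0.3, 0, 0.03, 0, 1]]
  ]
}}

```text
time: 6.7
tool_pos: [0.4892, -0.1821, 0.2228]
ee_rot: [-3.14, 0.001, -3.09]
wrist_force: [-2.5, -0.2, 8.8]
width: 0.0247
finger_force: 30.0
```

```bash
cat >look.py <<'E'
from h import *
import sys
s=snapshot("side");a=s["image"][210:360,290:460,::-1]
t=snapshot("top");b=t["image"][150:270,310:446,::-1]
cv2.imwrite(f"pics/{sys.argv[1]}.png",np.hstack([cv2.resize(a,(400,353),interpolation=2),cv2.resize(b,(400,353),interpolation=2)]))
o=telemetry.get_obs();print(o["time"],o["wrist_force"],o["width"],gp())
h=cv2.cvtColor(t["image"],cv2.COLOR_RGB2HSV);m=cv2.inRange(h,(0,0,130),(180,110,255));m[:,:372]=0;m[:,389:]=0;m[:173]=0;m[225:]=0
n,l,st_,c=cv2.connectedComponentsWithStats(m)
for i in range(1,n):
  if st_[i][4]>8:
    q=np.argwhere(l==i)[:,::-1];print("blade px",q[0],q[-1],st_[i][4])
    # height of the blade tip: point on the tip's ray in the vertical plane of the tool is checked by the side view below
    print([onz(t,q[0],z).round(4).tolist() for z in (.03,.06,.1,.13)])
h=cv2.cvtColor(s["image"],cv2.COLOR_RGB2HSV);m=cv2.inRange(h,(0,0,110),(180,110,255));m[:250]=0;m[330:]=0;m[:,:385]=0;m[:,425:]=0
np.save("m.npy",m)
f=200/np.tan(np.radians(s["fovy"])/2)
def proj(X): X=np.array(s["R"])@X+s["t"];return (f*X[0]/X[2]+s["cx"],f*X[1]/X[2]+s["cy"])
g=gp()
for th in (0,5,10,15,20,25):  # where the tip would be seen for each tilt
    r=np.radians(th);X=g+[.16*np.cos(r),.16*np.cos(r)*.055,-.0127+.16*np.sin(r)]
    ft=200/np.tan(np.radians(t["fovy"])/2);Y=np.array(t["R"])@X+t["t"]
    print(th,np.round(proj(X),1),np.round([ft*Y[0]/Y[2]+t["cx"],ft*Y[1]/Y[2]+t["cy"]],1))
E
python3 look.py s7
```

```text
6.8 [-3.19523814 -0.47037771  8.62379549] 0.02454047119793781 [ 0.48927481 -0.18246083  0.0428048 ]
blade px [378 173] [380 201] 41
[[0.6477, -0.1808, 0.03], [0.6423, -0.1751, 0.06], [0.6351, -0.1673, 0.1], [0.6298, -0.1615, 0.13]]
0 [410.3 277.6] [375.4 172.5]
5 [410.7 273.5] [376.4 171.8]
10 [410.7 269.5] [377.3 171.5]
15 [410.3 265.8] [378.4 171.7]
20 [409.7 262.2] [379.4 172.3]
25 [408.7 258.8] [380.5 173.4]
```

>>> {"fn": "apply_moves", "kwargs": {
  "moves": [
    [[0, 0, -0.2, 0, 1], [0.7, 0, -0.2, 0, 1], [0.7, 0, 0.0, 0, 1], [0.65, 0, 0.06, 0, 1], [0.5, 0, 0.06, 0, 1], [0.4, 0, 0.07, 0, 1], [0.3, 0, 0.07, 0, 1], [0.3, 0, 0.07, 0, 1]]
  ]
}}

```text
time: 7.8
tool_pos: [0.4743, -0.183, 0.2194]
ee_rot: [-3.139, -0.001, -3.09]
wrist_force: [-6.1, -1.0, 11.6]
width: 0.0246
finger_force: 30.0
```

```bash
sed -i 's/m\[:173\]=0/m[:168]=0/; s/np.save("m.npy",m)/pass/' look.py; cat >>look.py <<'E'
w=s["image"][250:295,400:418].astype(int)
d=w.min(2);print("side: rows of lightest thin blade");print("\n".join(f"{250+i} "+" ".join("%3d"%v for v in r) for i,r in enumerate(d) if i%2==0))
E
python3 look.py s8
```

```text
7.9 [-6.52008085  0.6622087  12.40859162] 0.024703109529006857 [ 0.47412479 -0.18343916  0.039419  ]
blade px [372 168] [383 169] 12
[[0.6622, -0.1645, 0.03], [0.6565, -0.1591, 0.06], [0.6489, -0.1519, 0.1], [0.6432, -0.1464, 0.13]]
blade px [376 178] [379 207] 40
[[0.6336, -0.1746, 0.03], [0.6285, -0.1689, 0.06], [0.6218, -0.1614, 0.1], [0.6168, -0.1558, 0.13]]
0 [406.3 280.9] [375.8 178. ]
5 [406.6 276.8] [376.7 177.4]
10 [406.6 272.8] [377.7 177.2]
15 [406.2 269. ] [378.7 177.4]
20 [405.5 265.4] [379.8 178.1]
25 [404.5 262.1] [380.9 179.3]
side: rows of lightest thin blade
250 113 112 116 117 114 113 112 112 113 110 110 110 113 114 110 113 110 114
252 100 107 114 113 111 110 111 110 111 112 113 114 112 113 115 114 119 114
254 116 114 106 105 111 114 113 113 114 116 117 122 123 125 122 119 123 130
256 150 156 171 176 178 178 179 180 178 181 186 187 188 189 189 188 187 191
258 190 190 189 190 191 188 191 192 190 193 192 187 190 191 190 189 191 191
260 189 188 188 189 190 191 191 188 189 189 192 191 189 191 191 189 190 192
262 190 187 188 191 188 191 189 188 189 192 188 189 189 191 1
[... 530 characters left out ...]
 114 127 135 166
278  55  39  38  41  59  73  60  42  39  51  52  48  49  48  55  71  99 110
280  74  82 138 179 162 122  74  45  40  38  39  42  52  51  46  48  47  56
282 187 177 132  85  56  40  37  36  36  36  38  35  42  36  42  51  53  47
284  57  30  30  33  33  35  37  40  32  37  37  34  34  37  37  39  38  39
286  35  39  37  39  38  37  36  39  35  34  37  37  38  37  35  39  36  41
288  36  38  35  38  35  37  35  37  33  35  40  36  37  39  43  62  90  98
290  37  36  38  38  38  34  35  35  39  37  40  46  65  90  94  90  85  80
292  36  37  35  37  37  38  40  40  57  74  92  96  89  84  80  84  92 102
294  36  39  37  40  45  60  88  95  96  85  82  82  89  91 102 111 107 113
```

The side-view tip at (404.5, 279.5) and the top-view tip at (376,178) both fit a level tool. I'll ease the pressure, open and lift.

>>> {"fn": "apply_moves", "kwargs": {
  "moves": [
    [[0, 0, -0.05, 0, 1], [0, 0, -0.05, 0, 0.68], [0, 0, -0.05, 0, 0.6], [0, 0, -0.05, 0, 0.52], [0, 0, -0.05, 0, 0.52], [0, 0, -0.5, 0, 0.52], [0, 0, -1.5, 0, 0.52], [0, 0, -2.5, 0, 0.52], [0, 0, -2.5, 0, 0.52]]
  ]
}}

```text
time: 9.02
tool_pos: [0.4749, -0.1828, 0.3476]
ee_rot: [-3.136, 0.009, -3.09]
wrist_force: [0.5, -0.2, 0.1]
width: 0.0452
finger_force: 0.0
```

```bash
python3 - <<'E'
from h import *
t=snapshot("top");s=snapshot("side");o=telemetry.get_obs();print(o["time"],o["width"],gp(),o["wrist_force"])
h=cv2.cvtColor(t["image"],cv2.COLOR_RGB2HSV);m=cv2.inRange(h,(0,0,130),(180,110,255));m[:,:374]=0;m[:,382]=0;m[:,383:]=0;m[:172]=0;m[225:]=0
q=np.argwhere(m)[:,::-1];print(q[0],q[-1],onz(t,q[0],.0315),onz(t,q[-1],.0315))
# yellow in side view and top
for im,n,box in((t,"top",(335,190,365,260)),(s,"side",(318,270,362,302))):
    h=cv2.cvtColor(im["image"],cv2.COLOR_RGB2HSV);m=cv2.inRange(h,(18,120,60),(34,255,255));x0,y0,x1,y1=box;k=m*0;k[y0:y1,x0:x1]=m[y0:y1,x0:x1]
    q=cv2.findNonZero(k);print(n,len(q),cv2.minAreaRect(q))
w=s["image"];cv2.imwrite("pics/x.png",w[:,:,::-1])
d=s["image"][270:300,380:410].astype(int)
b=np.argwhere(d.min(2)>100);print(b[:,::-1][:8]+[380,270])
# pose for the yellow grasp, 20 mm from the end of the handle
e=np.array([.4293,-.1044]);c=np.array([.5233,-.1000]);u=np.array([.6303,-.0939])-e;u/=np.linalg.norm(u);yw=np.degrees(np.arctan2(u[1],u[0]))
g=e+u*.022;print(yw,g,units([*g,.12],180+yw),units([*g,.0405],180+yw))
E
```

```text
9.125 0.045087303246936085 [ 0.47402357 -0.18236614  0.16232442] [-0.41434856 -0.10152353 -0.17569998]
[376 178] [379 207] [ 0.63331529 -0.17430402  0.0315    ] [ 0.55169945 -0.17923684  0.0315    ]
top 272 ((350.98095703125, 235.5424346923828), (35.21944046020508, 8.908935546875), 87.61405944824219)
side 330 ((339.5000305175781, 287.0000305175781), (10.28591251373291, 35.77708435058594), 63.43495178222656)
[[380 270]
 [381 270]
 [382 270]
 [383 270]
 [384 270]
 [385 270]
 [386 270]
 [387 270]]
2.9903449751653777 [ 0.45127004 -0.10325231] [ 0.37  1.6   0.85 -0.01] [ 0.38  1.6   2.44 -0.01]
```

>>> {"fn": "apply_moves", "kwargs": {
  "moves": [
    [[0.2, 0.8, 0, 0, 0.55], [0.38, 1.6, 0, 0, 0.55], [0.38, 1.6, 0.8, 0, 0.55], [0.38, 1.6, 1.6, 0, 0.55], [0.38, 1.6, 2.1, 0, 0.55], [0.38, 1.6, 2.42, 0, 0.55], [0.38, 1.6, 2.42, 0, 0.55]]
  ]
}}

```text
time: 10.0
tool_pos: [0.4501, -0.1032, 0.219]
ee_rot: [3.14, -0.004, -3.091]
wrist_force: [-0.3, -0.2, 0.5]
width: 0.0422
finger_force: 0.0
```

```bash
python3 - <<'E'
from h import *
t=snapshot("top");o=telemetry.get_obs();print(o["time"],o["width"],gp(),o["wrist_force"])
h=cv2.cvtColor(t["image"],cv2.COLOR_RGB2HSV)
m=cv2.inRange(h,(18,120,60),(34,255,255));k=m*0;k[190:260,335:365]=m[190:260,335:365]
print(cv2.minAreaRect(cv2.findNonZero(k)))
E
```

```text
10.05 0.04197540501155215 [ 0.45043454 -0.10326266  0.04053569] [-0.05166948 -0.26241412  1.14884647]
((348.0000305175781, 221.00001525878906), (1.7888542413711548, 6.260990142822266), 26.56505012512207)
```

>>> {"fn": "apply_moves", "kwargs": {
  "moves": [
    [[0, 0, 0, 0, 1], [0, 0, 0, 0, 1], [0, 0, 0, 0, 1], [0, 0, 0, 0, 1], [0, 0, -0.5, 0, 1], [0.5, 0, -1.5, 0, 1], [1.2, 0, -2.5, 0, 1], [1.8, 0, -3.2, 0, 1], [1.8, 0, -3.2, 0, 1]]
  ]
}}

```text
time: 11.18
tool_pos: [0.3602, -0.1082, 0.3843]
ee_rot: [-3.138, 0.007, -3.092]
wrist_force: [0.8, 0.7, -1.3]
width: 0.0249
finger_force: 30.0
```

```bash
python3 - <<'E'
from h import *
t=snapshot("top");o=telemetry.get_obs();print(o["time"],o["width"],o["finger_force"],gp(),o["wrist_force"])
h=cv2.cvtColor(t["image"],cv2.COLOR_RGB2HSV);m=cv2.inRange(h,(18,120,60),(34,255,255));k=m*0;k[190:290,320:375]=m[190:290,320:375]
print(cv2.countNonZero(k),cv2.boundingRect(k))
for x in (-.26,-.12): print(units([*st(x,.082),.2],184.1))
E
```

```text
11.225 0.025235884066489998 29.989937846548855 [ 0.36129433 -0.10830344  0.20193013] [ 0.21495782 -0.48069711 -1.05534275]
137 (360, 250, 10, 18)
[-0.14  6.81  0.03 -0.12]
[-2.94  6.87  0.04 -0.12]
```

>>> {"fn": "apply_moves", "kwargs": {
  "moves": [
    [[0, 1.1, 0, 0, 1], [0, 2.2, 0, 0, 1], [0, 3.3, 0, 0, 1], [0, 4.4, 0, -0.1, 1], [0, 5.5, 0, -0.1, 1], [-0.1, 6.5, 0, -0.12, 1], [-0.5, 6.82, 0, -0.12, 1], [-1.6, 6.85, 0, -0.12, 1], [-2.6, 6.87, 0, -0.12, 1], [-2.94, 6.87, 0.04, -0.12, 1]]
  ]
}}

```text
time: 12.48
tool_pos: [0.4926, 0.2431, 0.3749]
ee_rot: [-3.14, -0.006, -3.07]
wrist_force: [-1.0, -0.4, -0.6]
width: 0.0253
finger_force: 30.0
```

```bash
cat >y.py <<'E'
from h import *
t=snapshot("top");s=snapshot("side");o=telemetry.get_obs();g=gp()
print(o["time"],o["width"],g,inst(g),o["wrist_force"])
# tip position by triangulation: bright grey blade pixels over the dark left bay
def tip(im,box,top):
    h=cv2.cvtColor(im["image"],cv2.COLOR_RGB2HSV);m=cv2.inRange(h,(0,0,95),(180,90,255));x0,y0,x1,y1=box;k=m*0;k[y0:y1,x0:x1]=m[y0:y1,x0:x1]
    n,l,c,_=cv2.connectedComponentsWithStats(k)
    return [(c[i].tolist(),np.argwhere(l==i)[:,::-1][0].tolist(), np.argwhere(l==i)[:,::-1][-1].tolist()) for i in range(1,n) if c[i][4]>4]
print("top",tip(t,(200,138,232,232),1));print("side",tip(s,(300,160,345,205),0))
ft=lambda s:200/np.tan(np.radians(s["fovy"])/2)
for th in (0,8,15,20,25):
    r=np.radians(th);q=g[:2]+.184*np.cos(r)*np.array([np.cos(A),np.sin(A)]);X=np.r_[q,g[2]-.011+.184*np.sin(r)]
    print(th,[np.round([ft(c)*v[0]/v[2]+c["cx"],ft(c)*v[1]/v[2]+c["cy"]],1).tolist() for c in(t,s) for v in [np.array(c["R"])@X+c["t"]]])
E
python3 y.py
```

```text
12.575 0.02512573251216059 [0.49043981 0.24242821 0.19555908] [-0.12058739  0.08226043] [-0.3222036  -0.00869159 -0.85466504]
top [([220, 139, 12, 2, 13], [220, 139], [221, 140]), ([200, 140, 19, 2, 21], [208, 140], [209, 141]), ([200, 156, 32, 32, 442], [211, 156], [222, 187]), ([204, 199, 20, 33, 268], [211, 199], [223, 231]), ([200, 204, 3, 10, 22], [200, 204], [200, 213])]
side [([300, 160, 27, 18, 126], [300, 160], [304, 177]), ([328, 160, 4, 13, 26], [329, 160], [331, 172]), ([336, 160, 6, 3, 11], [337, 160], [338, 162]), ([329, 195, 11, 7, 23], [335, 195], [330, 201])]
0 [[211.1, 153.9], [326.9, 167.9]]
8 [[209.3, 152.2], [326.5, 160.7]]
15 [[207.8, 152.0], [325.4, 154.6]]
20 [[206.8, 152.6], [324.2, 150.5]]
25 [[205.9, 153.8], [322.6, 146.5]]
```

>>> {"fn": "apply_moves", "kwargs": {
  "moves": [
    [[0, 0, 0.5, 0, 1], [0, 0, 1.0, 0, 1], [0, 0, 1.3, 0, 1], [0, 0, 1.6, 0, 1], [0, 0, 1.9, 0, 1], [0, 0, 2.15, 0, 1], [0, 0, 2.15, 0, 1]]
  ]
}}

```text
time: 13.45
tool_pos: [0.4901, 0.2424, 0.2707]
ee_rot: [-3.141, -0.002, -3.07]
wrist_force: [-1.6, -0.3, -0.5]
width: 0.025
finger_force: 30.0
```

```bash
python3 y.py
```

```text
13.55 0.025202236228730055 [0.49006477 0.24253132 0.09171732] [-0.1209541   0.08239008] [-1.64139238 -0.1026574  -0.42622257]
top [([220, 139, 12, 2, 14], [220, 139], [221, 140]), ([200, 140, 19, 3, 22], [208, 140], [200, 142]), ([200, 164, 32, 30, 527], [215, 164], [219, 193]), ([200, 213, 14, 13, 94], [210, 213], [200, 225])]
side [([301, 160, 26, 15, 64], [304, 160], [323, 174]), ([328, 160, 4, 13, 27], [329, 160], [331, 172]), ([336, 160, 6, 3, 11], [337, 160], [338, 162]), ([300, 186, 6, 4, 14], [304, 186], [301, 189]), ([306, 186, 19, 13, 50], [322, 186], [307, 198]), ([300, 191, 4, 5, 14], [302, 191], [300, 195]), ([329, 195, 11, 7, 27], [335, 195], [330, 201])]
0 [[217.6, 162.6], [326.8, 196.4]]
8 [[216.1, 161.3], [326.4, 189.7]]
15 [[214.9, 161.3], [325.3, 184.1]]
20 [[214.1, 161.9], [324.1, 180.3]]
25 [[213.3, 163.1], [322.6, 176.7]]
```

The side-view tip at (322,186) gives a tilt of about 14°, as planned. Next: raise, move in over the lip and settle.

>>> {"fn": "apply_moves", "kwargs": {
  "moves": [
    [[0, 0, -0.4, 0, 1], [-0.3, 0, -0.4, 0, 1], [-0.6, 0, -0.4, 0, 1], [-0.69, 0, -0.3, 0, 1], [-0.69, 0, -0.15, 0, 1], [-0.69, 0, 0.0, 0, 1], [-0.69, 0, 0.05, 0, 1], [-0.69, 0, 0.05, 0, 1]]
  ]
}}

```text
time: 14.55
tool_pos: [0.5249, 0.245, 0.2702]
ee_rot: [3.141, 0.002, -3.07]
wrist_force: [0.9, -1.1, 4.0]
width: 0.0252
finger_force: 30.0
```

```bash
python3 y.py
```

```text
14.65 0.025008183789973572 [0.52531956 0.24505715 0.09015486] [-0.08560894  0.08238882] [ 1.04992072 -0.05698055  4.47889547]
top [([200, 138, 32, 4, 36], [231, 138], [209, 141]), ([213, 151, 19, 36, 213], [213, 151], [231, 186]), ([200, 174, 12, 8, 57], [202, 174], [200, 181]), ([200, 196, 13, 9, 75], [208, 196], [201, 204]), ([220, 220, 2, 4, 5], [221, 220], [220, 223]), ([220, 224, 6, 3, 13], [222, 224], [224, 226])]
side [([300, 160, 27, 16, 105], [300, 160], [300, 175]), ([328, 160, 4, 13, 26], [329, 160], [331, 172]), ([337, 160, 5, 3, 10], [337, 160], [338, 162]), ([300, 179, 32, 20, 109], [330, 179], [308, 198]), ([300, 184, 14, 6, 27], [311, 184], [302, 189]), ([329, 195, 11, 7, 24], [335, 195], [330, 201])]
0 [[216.7, 149.7], [335.0, 193.8]]
8 [[215.2, 148.1], [334.6, 187.2]]
15 [[214.0, 147.8], [333.6, 181.7]]
20 [[213.1, 148.3], [332.5, 177.9]]
25 [[212.3, 149.3], [331.1, 174.3]]
```

>>> {"fn": "apply_moves", "kwargs": {
  "moves": [
    [[0, 0, 0.05, 0, 1], [0, 0, 0.1, 0, 1], [0, 0, 0.15, 0, 1], [0, 0, 0.15, 0, 1]]
  ]
}}

```text
time: 15.15
tool_pos: [0.5253, 0.2451, 0.2678]
ee_rot: [3.14, 0.007, -3.07]
wrist_force: [-4.9, -2.8, 21.0]
width: 0.0251
finger_force: 30.0
```

```bash
python3 y.py|grep -v "^top"
```

```text
15.25 0.02485783780748444 [0.52642587 0.24546934 0.08779075] [-0.08447599  0.08272086] [-4.22602121 -2.66276352 21.4762497 ]
side [([300, 160, 27, 16, 106], [300, 160], [302, 175]), ([328, 160, 4, 13, 27], [329, 160], [331, 172]), ([336, 160, 6, 3, 11], [336, 160], [338, 162]), ([300, 178, 32, 20, 105], [330, 178], [309, 197]), ([300, 184, 14, 8, 30], [313, 184], [300, 191]), ([329, 195, 11, 7, 27], [335, 195], [330, 201])]
0 [[216.7, 149.5], [335.2, 194.3]]
8 [[215.2, 147.9], [334.8, 187.7]]
15 [[214.0, 147.6], [333.8, 182.2]]
20 [[213.1, 148.1], [332.7, 178.4]]
25 [[212.3, 149.1], [331.3, 174.8]]
```

```bash
python3 - <<'E'
from h import *
s=snapshot("side");t=snapshot("top")
cv2.imwrite("pics/s9.png",np.hstack([cv2.resize(s["image"][165:245,265:345,::-1],(480,480),interpolation=2),cv2.resize(t["image"][140:240,190:255,::-1],(312,480),interpolation=2)]))
E
```

```text
(no output)
```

View pics/s9.png

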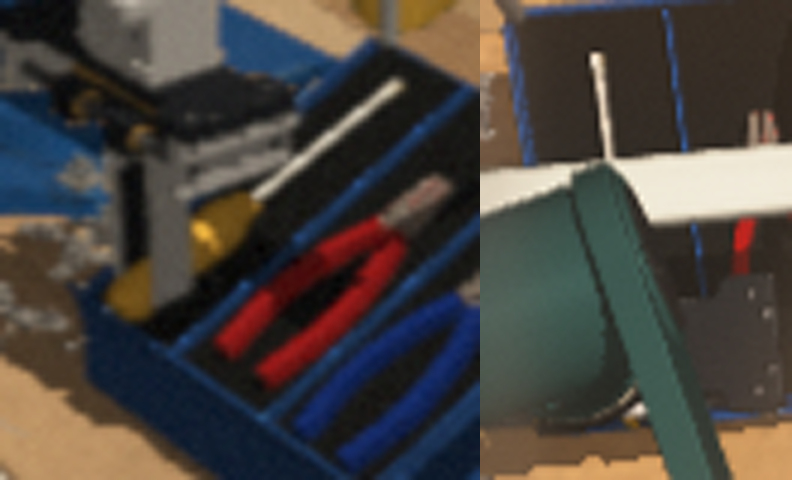

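The handle end at left panel (125,310) sits up against the top of the lip, so the grip is about 5 mm too far from the end. I'll ease off, let it settle, and regrip nearer the end.

>>> {"fn": "apply_moves", "kwargs": {
  "moves": [
    [[0, 0, -0.1, 0, 1], [0, 0, -0.1, 0, 1], [0, 0, -0.1, 0, 0.7], [0, 0, -0.1, 0, 0.65], [0, 0, -0.1, 0, 0.6], [0, 0, -0.1, 0, 0.55], [0, 0, -0.1, 0, 0.5], [0, 0, -0.1, 0, 0.5]]
  ]
}}

```text
time: 16.35
tool_pos: [0.5247, 0.245, 0.2667]
ee_rot: [3.142, -0.0, -3.07]
wrist_force: [0.2, -0.0, 0.6]
width: 0.0471
finger_force: 0.0
```

```bash
cat >e.py <<'E'
from h import *
s=snapshot("side");t=snapshot("top");o=telemetry.get_obs();print(o["time"],o["width"],o["wrist_force"],gp(),inst(gp()))
h=cv2.cvtColor(s["image"],cv2.COLOR_RGB2HSV);m=cv2.inRange(h,(15,120,50),(34,255,255));k=m*0;k[175:235,275:318]=m[175:235,275:318]
q=np.argwhere(k)[:,::-1];p=q@[-1,1];print("end px (down-left extreme)",q[p>=p.max()-1].mean(0))
h2=cv2.inRange(h,(0,0,110),(180,90,255));b=h2*0;b[170:200,306:338]=h2[170:200,306:338]
q=np.argwhere(b)[:,::-1];p=q@[1,-1];qq=q[(p>=p.max()-2)];print("tip side",qq.mean(0))
h=cv2.cvtColor(t["image"],cv2.COLOR_RGB2HSV);h2=cv2.inRange(h,(0,0,110),(180,90,255));b=h2*0;b[143:172,208:222]=h2[143:172,208:222]
q2=np.argwhere(b)[:,::-1];print("tip top",q2[:3].tolist())
if len(q2): P,e=tri(t,q2[0],s,qq.mean(0));print(P,e,inst(P))
# where an end at distance x on the axis (s=0,5,10), lying flat, would show in the side view; and tip
f=200/np.tan(np.radians(s["fovy"])/2)
for d in (0,5,10,206,211):
    x=-.1+d*1e-3*np.cos(np.radians(25))-.0057;z=.05+d*1e-3*.4226+.0122;X=np.r_[st(x,.082),z];v=np.array(s["R"])@X+s["t"];print(d,np.round([f*v[0]/v[2]+s["cx"],f*v[1]/v[2]+s["cy"]],1),X.round(4))
E
python3 e.py
```

```text
16.45 0.0472427368185347 [0.4118993  0.48329425 0.34426425] [0.52476326 0.24501769 0.08676749] [-0.08616664  0.08238924]
end px (down-left extreme) [276.2 232.4]
tip side [330.4 171.2]
tip top [[216, 150], [215, 151], [216, 151]]
[0.68393219 0.24639997 0.17416798] 0.00423265338093575 [0.07269377 0.07238781]
0 [284.8 217.1] [0.5053 0.2432 0.0622]
5 [286.  216.1] [0.5098 0.2436 0.0643]
10 [287.1 215.1] [0.5143 0.2439 0.0664]
206 [331.1 176.5] [0.6915 0.2566 0.1493]
211 [332.2 175.5] [0.696  0.2569 0.1514]
```

>>> {"fn": "apply_moves", "kwargs": {
  "moves": [
    [[0, 0, -0.5, 0, 0.5], [0.2, 0, -1.0, 0, 0.5], [1.2, 0, -1.2, 0, 0.5], [2.2, 0, -1.2, 0, 0.5], [2.6, 0, -1.2, 0, 0.5], [3.6, 0, -1.2, 0, 0.5], [4.0, 0, -1.2, 0, 0.5]]
  ]
}}

```text
time: 17.32
tool_pos: [0.3233, 0.2304, 0.3268]
ee_rot: [3.141, 0.0, -3.069]
wrist_force: [-0.1, 0.3, 0.7]
width: 0.0469
finger_force: 0.0
```

```bash
cat >v.py <<'E'
from h import *
s=snapshot("side");t=snapshot("top");o=telemetry.get_obs();print(o["time"],gp(),inst(gp()))
def comps(im,lo,hi,box,n,mn=6):
    h=cv2.cvtColor(im["image"],cv2.COLOR_RGB2HSV);m=cv2.inRange(h,lo,hi);x0,y0,x1,y1=box;k=m*0;k[y0:y1,x0:x1]=m[y0:y1,x0:x1]
    c,l,st_,ce=cv2.connectedComponentsWithStats(k)
    for i in range(1,c):
        if st_[i][4]>mn:
            q=cv2.findNonZero((l==i).astype(np.uint8));r=cv2.minAreaRect(q);print(n,st_[i].tolist(),"c",ce[i].round(1),"rect",np.round(cv2.boxPoints(r),1).tolist())
Y=((15,110,40),(36,255,255));W=((0,0,95),(180,90,255))
comps(t,*Y,(200,180,240,240),"yt");comps(s,*Y,(275,190,320,232),"ys")
comps(t,*W,(204,150,226,172),"wt");comps(s,*W,(306,172,340,202),"ws")
E
python3 v.py
```

```text
17.425 [0.32383903 0.23062687 0.14700464] [-0.28760557  0.08240081]
yt [200, 192, 40, 48, 738] c [221.1 222.3] rect [[200.0, 192.0], [239.0, 192.0], [239.0, 239.0], [200.0, 239.0]]
ys [282, 197, 28, 22, 249] c [295.5 207.1] rect [[281.29998779296875, 213.10000610351562], [304.6000061035156, 193.6999969482422], [310.3999938964844, 200.6999969482422], [287.1000061035156, 220.10000610351562]]
ys [275, 213, 5, 19, 45] c [276.2 224.1] rect [[275.0, 213.0], [279.0, 213.0], [279.0, 231.0], [275.0, 231.0]]
wt [215, 150, 5, 22, 56] c [217.2 160.7] rect [[214.6999969482422, 150.1999969482422], [217.3000030517578, 149.8000030517578], [219.8000030517578, 170.89999389648438], [217.10000610351562, 171.1999969482422]]
ws [315, 172, 11, 3, 15] c [320.2 173. ] rect [[315.0, 172.0], [325.0, 172.0], [325.0, 174.0], [315.0, 174.0]]
ws [308, 179, 25, 19, 65] c [320.2 188.1] rect [[307.5, 196.39999389648438], [331.5, 178.39999389648438], [332.70001220703125, 180.0], [308.70001220703125, 198.0]]
ws [329, 195, 11, 7, 25] c [334.2 197.5] rect [[327.79998779296875, 198.60000610351562], [337.79998779296875, 193.60000610351562], [339.20001220703125, 196.39999389648438], [329.20001220703125, 201.39999389648438]]
```

```bash
cat >>v.py <<'E'
print("top hi")
comps(t,(20,170,70),(34,255,255),(205,185,235,232),"yt",15)
P,e=tri(t,(216,150),s,(331.8,179.2));x=inst(P);print("tip",P,e,x,"face axis z at x:",.05+.4663*(x[0]+.1)+.0149)
P,e=tri(t,(217.2,160.7),s,(320.2,188.1));x=inst(P);print("blade mid",P,e,x)
E
python3 v.py | sed -n '/top hi/,$p'
python3 - <<'E'
from h import *
t=snapshot("top");h=cv2.cvtColor(t["image"],cv2.COLOR_RGB2HSV)
for r in range(186,234,3): print(r,[tuple(int(a) for a in h[r,c]) for c in range(214,232,2)])
E
```

```text
top hi
yt [219, 205, 9, 23, 165] c [223.  215.8] rect [[218.39999389648438, 205.3000030517578], [225.89999389648438, 204.6999969482422], [227.5, 226.89999389648438], [220.0, 227.39999389648438]]
tip [0.69218692 0.25113334 0.14141647] 0.0029178161215706678 [0.0812658  0.07651888] face axis z at x: 0.14942424259282958
blade mid [0.66141725 0.25668147 0.11638132] 0.022304855246568632 [0.05097156 0.08425275]
186 [(19, 40, 223), (19, 41, 217), (19, 44, 205), (20, 44, 190), (20, 44, 173), (18, 48, 154), (19, 52, 142), (19, 52, 132), (18, 52, 123)]
189 [(13, 77, 60), (13, 73, 56), (12, 80, 48), (17, 45, 226), (15, 76, 54), (15, 78, 52), (15, 78, 52), (15, 74, 55), (15, 74, 55)]
192 [(15, 74, 55), (15, 76, 54), (19, 182, 140), (19, 116, 178), (20, 203, 186), (13, 74, 55), (14, 79, 55), (12, 79, 55), (16, 79, 55)]
195 [(13, 74, 55), (13, 83, 49), (18, 198, 120), (18, 207, 132), (18, 205, 118), (17, 142, 70), (14, 80, 48), (12, 90, 48), (15, 85, 48)]
198 [(16, 97, 50), (17, 159, 80), (18, 204, 124), (18, 205, 133), (18, 201, 123), (18, 195, 111), (15, 114, 58), (12, 81, 47), (16, 81, 47)]
201 
[... 860 characters left out ...]
8), (13, 101, 53), (17, 174, 91), (20, 233, 205), (21, 241, 233), (22, 246, 236), (20, 237, 216), (16, 134, 76), (13, 91, 59)]
222 [(15, 86, 59), (14, 94, 54), (18, 183, 95), (20, 229, 198), (21, 246, 232), (22, 243, 235), (20, 239, 222), (16, 165, 102), (12, 94, 60)]
225 [(14, 98, 60), (12, 85, 54), (13, 85, 57), (19, 222, 176), (20, 238, 222), (21, 242, 227), (20, 232, 213), (175, 36, 77), (116, 68, 75)]
228 [(120, 58, 75), (113, 91, 90), (113, 107, 100), (8, 52, 78), (19, 207, 149), (19, 194, 151), (12, 93, 126), (120, 33, 85), (125, 40, 83)]
231 [(14, 138, 113), (15, 135, 113), (14, 135, 113), (15, 138, 192), (15, 136, 200), (15, 139, 196), (16, 140, 197), (15, 140, 199), (15, 141, 196)]
```

```bash
python3 - <<'E'
from h import *
t=snapshot("top");s=snapshot("side")
for a,b in [((223,228.7),(283.5,216.8)),((223,228.7),(284.2,216.6)),(T((160,351)),S((166,402)))]:
    P,e=tri(t,a,s,b);print(P.round(4),round(e,4),inst(P).round(4))
for c in ((223.3,222),(222.8,213)):
    P=onz(t,c,.08);print(P,inst(P))
P=onz(t,(216,150),.1414);Q=onz(t,(223.3,222),.08);print("yaw",np.degrees(np.arctan2(*(P-Q)[[1,0]])))
for x,z in((-.150,.15),(-.096,.105),(-.096,.09)): print(x,z,units([*st(x,.0825),z],183))
E
```

```text
[0.5003 0.244  0.0646] 0.0016 [-0.1106  0.0831]
[0.5013 0.2434 0.0653] 0.0038 [-0.1097  0.0824]
[0.5043 0.245  0.0628] 0.0019 [-0.1066  0.0839]
[0.51605343 0.24138409 0.08      ] [-0.09511397  0.07938766]
[0.53964029 0.24259645 0.08      ] [-0.07150079  0.07891052]
yaw 2.9086326689846516
-0.15 0.15 [-2.71  0.   -0.06  0.11]
-0.096 0.105 [-3.79  0.01  0.84  0.11]
-0.096 0.09 [-3.79  0.01  1.14  0.11]
```

>>> {"fn": "apply_moves", "kwargs": {
  "moves": [
    [[-1.2, -0.02, 0, 0.1, 0.5], [-2.4, -0.05, 0, 0.1, 0.5], [-3.3, -0.05, 0.3, 0.1, 0.5], [-3.8, -0.05, 0.6, 0.1, 0.5], [-3.81, -0.05, 0.9, 0.1, 0.5], [-3.81, -0.05, 1.21, 0.1, 0.5], [-3.81, -0.05, 1.21, 0.1, 0.5]]
  ]
}}

```text
time: 18.55
tool_pos: [0.5142, 0.2417, 0.2644]
ee_rot: [-3.141, -0.003, -3.087]
wrist_force: [-0.3, -1.1, -0.1]
width: 0.0467
finger_force: 0.0
```

```bash
python3 - <<'E'
from h import *
o=telemetry.get_obs();print(o["time"],o["width"],o["wrist_force"],gp(),inst(gp()))
E
```

```text
18.55 0.04673389441770581 [-0.33793842 -1.05374236 -0.14495737] [0.51362388 0.24151549 0.08439206] [-0.09752791  0.07969244]
```

>>> {"fn": "apply_moves", "kwargs": {
  "moves": [
    [[-0.04, 0, -0.02, 0, 0.5], [-0.04, 0, -0.02, 0, 1], [-0.04, 0, -0.02, 0, 1], [-0.04, 0, -0.02, 0, 1], [-0.04, 0, -0.02, 0, 1], [-0.04, 0, -0.15, 0, 1], [-0.04, 0, -0.25, 0, 1], [-0.1, 0.02, -0.25, -0.1, 1], [-0.17, 0.04, -0.25, -0.1, 1], [-0.17, 0.04, -0.25, -0.1, 1]]
  ]
}}

```text
time: 19.8
tool_pos: [0.524, 0.2443, 0.2783]
ee_rot: [-3.141, -0.0, -3.07]
wrist_force: [0.0, 0.2, -2.1]
width: 0.0245
finger_force: 30.0
```

```bash
python3 - <<'E'
from h import *
o=telemetry.get_obs();print(o["time"],o["width"],o["finger_force"],o["wrist_force"],gp(),inst(gp()))
E
python3 v.py
```

```text
19.8 0.024521476508149797 29.994645919650793 [ 0.01479437  0.15685652 -2.08263085] [0.52394222 0.24429606 0.09833477] [-0.08703717  0.08172816]
19.9 [0.52371663 0.2442689  0.0983653 ] [-0.08726413  0.08171719]
yt [200, 229, 29, 11, 155] c [214.1 236. ] rect [[200.0, 229.0], [228.0, 229.0], [228.0, 239.0], [200.0, 239.0]]
ys [296, 193, 15, 16, 134] c [302.1 200. ] rect [[292.29998779296875, 201.5], [307.5, 191.3000030517578], [312.29998779296875, 198.5], [297.1000061035156, 208.60000610351562]]
ys [284, 206, 8, 9, 45] c [287.2 210.5] rect [[282.5, 207.5], [288.5, 205.5], [291.20001220703125, 213.60000610351562], [285.20001220703125, 215.60000610351562]]
ys [275, 223, 7, 9, 28] c [276.6 228.1] rect [[275.0, 231.0], [275.0, 223.0], [281.0, 223.0], [281.0, 231.0]]
wt [212, 150, 6, 22, 57] c [214.4 160.4] rect [[211.6999969482422, 150.0], [214.10000610351562, 149.6999969482422], [217.10000610351562, 171.0], [214.8000030517578, 171.3000030517578]]
ws [315, 172, 11, 3, 15] c [320.2 173. ] rect [[315.0, 172.0], [325.0, 172.0], [325.0, 174.0], [315.0, 174.0]]
ws [306, 175, 28, 20, 93] c [318.2 185.1] rect [[304.8999938964844, 188.39999389648438], [330.5, 171.3000030517578], [334.70001220703125, 177.5], [309.1000061035156, 194.60000610351562]]
ws [306, 181, 9, 5, 20] c [309.8 182.9] rect [[305.3999938964844, 183.39999389648438], [313.70001220703125, 180.10000610351562], [314.3999938964844, 182.0], [306.1000061035156, 185.3000030517578]]
ws [329, 195, 11, 7, 28] c [333.9 197.7] rect [[327.79998779296875, 198.60000610351562], [337.79998779296875, 193.60000610351562], [339.20001220703125, 196.39999389648438], [329.20001220703125, 201.39999389648438]]
top hi
tip [0.69218692 0.25113334 0.14141647] 0.0029178161215706678 [0.0812658  0.07651888] face axis z at x: 0.14942424259282958
blade mid [0.66141725 0.25668147 0.11638132] 0.022304855246568632 [0.05097156 0.08425275]
```

>>> {"fn": "apply_moves", "kwargs": {
  "moves": [
    [[0, 0, 0.1, 0, 1], [0, 0, 0.2, 0, 1], [0, 0, 0.25, 0, 1], [0, 0, 0.28, 0, 1], [0, 0, 0.28, 0, 1]]
  ]
}}

```text
time: 20.52
tool_pos: [0.5239, 0.2443, 0.2671]
ee_rot: [3.141, 0.002, -3.07]
wrist_force: [-2.5, -0.8, 8.0]
width: 0.0245
finger_force: 30.0
```

```bash
python3 - <<'E'
from h import *
o=telemetry.get_obs();print(o["time"],o["width"],o["finger_force"],o["wrist_force"],gp(),inst(gp()))
E
python3 v.py|grep -E "^(ys|wt|ws)"
```

```text
20.525 0.024522043767957802 30.013350017834455 [-2.46282732 -0.82382559  7.98005   ] [0.52428169 0.24438236 0.08709751] [-0.0866924   0.08178997]
ys [296, 195, 15, 17, 135] c [301.8 202.2] rect [[291.5, 204.39999389648438], [306.3999938964844, 192.5], [312.0, 199.39999389648438], [297.1000061035156, 211.3000030517578]]
ys [285, 209, 8, 10, 45] c [287.6 214. ] rect [[282.79998779296875, 211.60000610351562], [288.3999938964844, 208.8000030517578], [292.20001220703125, 216.39999389648438], [286.6000061035156, 219.1999969482422]]
ys [275, 223, 7, 9, 28] c [276.8 228.2] rect [[275.0, 231.0], [275.0, 223.0], [281.0, 223.0], [281.0, 231.0]]
wt [212, 150, 6, 22, 58] c [214.3 160.4] rect [[211.5, 150.10000610351562], [214.0, 149.6999969482422], [217.1999969482422, 171.0], [214.6999969482422, 171.3000030517578]]
ws [315, 172, 11, 3, 15] c [320.2 173. ] rect [[315.0, 172.0], [325.0, 172.0], [325.0, 174.0], [315.0, 174.0]]
ws [306, 175, 27, 21, 89] c [317.9 186.3] rect [[305.1000061035156, 192.6999969482422], [331.29998779296875, 174.10000610351562], [334.1000061035156, 177.89999389648438], [307.79998779296875, 196.60000610351562]]
ws [306, 185, 8, 4, 16] c [309.4 186.5] rect [[305.5, 186.5], [312.70001220703125, 184.10000610351562], [313.3999938964844, 186.1999969482422], [306.20001220703125, 188.60000610351562]]
ws [329, 195, 11, 7, 26] c [333.8 197.8] rect [[328.1000061035156, 199.60000610351562], [337.29998779296875, 193.5], [339.0, 196.0], [329.79998779296875, 202.1999969482422]]
```

>>> {"fn": "apply_moves", "kwargs": {
  "moves": [
    [[0, 0, 0.04, 0, 1], [0, 0, 0.08, 0, 1], [0, 0, 0.08, 0, 1]]
  ]
}}

```text
time: 21.0
tool_pos: [0.5237, 0.2443, 0.2668]
ee_rot: [3.141, 0.004, -3.069]
wrist_force: [-8.6, -3.7, 21.6]
width: 0.0245
finger_force: 30.1
```

```bash
python3 - <<'E'
from h import *
o=telemetry.get_obs();print(o["time"],o["width"],o["finger_force"],o["wrist_force"],gp(),inst(gp()))
E
python3 v.py|grep -E "^(ys|wt|ws)"|sed -n '1,6p'
```

```text
21.0 0.024511530069668212 30.05694237537682 [-8.64533422 -3.65682302 21.58733404] [0.52436322 0.24443984 0.08685082] [-0.08660697  0.08184147]
ys [296, 195, 15, 17, 135] c [301.8 202.3] rect [[291.5, 205.5], [305.0, 192.0], [311.0, 198.0], [297.5, 211.5]]
ys [285, 209, 7, 10, 45] c [287.6 213.8] rect [[283.3999938964844, 210.3000030517578], [288.8999938964844, 208.6999969482422], [291.3999938964844, 217.3000030517578], [285.79998779296875, 218.89999389648438]]
ys [275, 224, 5, 8, 26] c [276.5 228.2] rect [[275.0, 224.0], [279.0, 224.0], [279.0, 231.0], [275.0, 231.0]]
wt [212, 150, 6, 22, 58] c [214.3 160.4] rect [[211.5, 150.10000610351562], [214.0, 149.6999969482422], [217.1999969482422, 171.0], [214.6999969482422, 171.3000030517578]]
ws [315, 172, 11, 3, 15] c [320.2 173. ] rect [[315.0, 172.0], [325.0, 172.0], [325.0, 174.0], [315.0, 174.0]]
ws [306, 175, 27, 21, 87] c [318.1 186.1] rect [[305.1000061035156, 192.6999969482422], [331.29998779296875, 174.10000610351562], [334.1000061035156, 177.89999389648438], [307.79998779296875, 196.60000610351562]]
```

The force is normal to the slope (−8.6 / 21.6) and the tool no longer moves, so the handle is seated. I'll ease off, release and retreat.

>>> {"fn": "apply_moves", "kwargs": {
  "moves": [
    [[0, 0, -0.1, 0, 1], [0, 0, -0.1, 0, 0.7], [0, 0, -0.1, 0, 0.62], [0, 0, -0.1, 0, 0.54], [0, 0, -0.1, 0, 0.5], [0, 0, -0.6, 0, 0.5], [0.2, 0, -1.1, 0, 0.5], [1.2, 0, -1.3, 0, 0.5], [2.3, 0, -1.3, 0, 0.5], [3.4, 0, -1.3, 0, 0.5]]
  ]
}}

```text
time: 22.35
tool_pos: [0.3528, 0.2318, 0.3257]
ee_rot: [3.141, 0.0, -3.07]
wrist_force: [-0.6, 0.4, 0.3]
width: 0.0471
finger_force: 0.0
```

```bash
sed -i 's/(216,150),s,(331.8,179.2)/(214,150),s,(332.3,176.5)/; /blade mid/d' v.py; python3 v.py; python3 - <<'E'
from h import *
t=snapshot("top");s=snapshot("side");h=cv2.cvtColor(t["image"],cv2.COLOR_RGB2HSV)
for r in range(219,233,1): print(r,"".join("Y" if h[r,c][1]>170 and 15<h[r,c][0]<30 else "B" if 100<h[r,c][0]<130 else "." for c in range(212,236)))
E
```

```text
22.45 [0.34952219 0.23141884 0.1447001 ] [-0.26193151  0.08135448]
yt [214, 190, 15, 37, 376] c [221.2 208. ] rect [[212.60000610351562, 190.60000610351562], [223.8000030517578, 188.6999969482422], [229.8000030517578, 225.0], [218.60000610351562, 226.89999389648438]]
yt [200, 228, 40, 12, 354] c [220.4 234.9] rect [[200.0, 228.0], [239.0, 228.0], [239.0, 239.0], [200.0, 239.0]]
ys [284, 195, 27, 24, 257] c [296.5 206.4] rect [[282.3999938964844, 213.1999969482422], [305.70001220703125, 192.1999969482422], [311.5, 198.6999969482422], [288.20001220703125, 219.6999969482422]]
ys [275, 213, 7, 19, 53] c [276.4 224.1] rect [[275.0, 231.0], [275.0, 213.0], [281.0, 213.0], [281.0, 231.0]]
wt [212, 150, 6, 22, 58] c [214.3 160.4] rect [[211.5, 150.10000610351562], [214.0, 149.6999969482422], [217.1999969482422, 171.0], [214.6999969482422, 171.3000030517578]]
ws [315, 172, 11, 3, 15] c [320.2 173. ] rect [[315.0, 172.0], [325.0, 172.0], [325.0, 174.0], [315.0, 174.0]]
ws [308, 175, 24, 21, 69] c [320.  185.2] rect [[307.6000061035156, 194.60000610351562], [330.5, 174.39999389648438], [332.0, 
[... 235 characters left out ...]
top hi
yt [218, 205, 10, 21, 137] c [222.9 215.1] rect [[217.89999389648438, 206.10000610351562], [225.0, 205.0], [228.0, 224.5], [220.89999389648438, 225.60000610351562]]
tip [0.69255965 0.25344018 0.14986621] 0.0023375110950825937 [0.08180251 0.07879316] face axis z at x: 0.14967450832963572
219 ......YYYYYYYYYY........
220 ......YYYYYYYYYYY.......
221 .......YYYYYYYYY........
222 .......YYYYYYYYY........
223 ........YYYYYYYY........
224 ........YYYYYYY....BBBBB
225 .........YYYYYY.BBBBBBBB
226 BBBBBBB....Y..BBBBBBBBBB
227 BBBBBBBBBBBBBBBBBBBBBBBB
228 BBBBBBBBBBBBBBBBBBB.....
229 BBBBBBBBB...............
230 ........................
231 ........................
232 ........................
```

The tip height of 149.9 mm matches the 149.7 mm expected for a tool lying flat. The handle end is just inside the lip, and the gripper is clear.

```bash
python3 -c "
from bench import ticket
print(ticket.close_job())"
```

```text
the job is handed in; nothing more can be done
None
```

I laid the red screwdriver in the lane with the red liner, then the yellow one flat in the freed bay of the stand with its handle end at the lip (regripped once when it first caught on the lip), and handed the job in at about 22.5 s; no verdict came back.

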